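# Strip a contactor: arc cover off, then the coil out

## Task

Take apart the larger contactor, the one on the steel mounting plate, to get its coil out: lift off its black arc cover and set it down upright in the grey parts tray, and after that pull the coil up out of the base and stand it upright beside the cover in the tray. Set both down on the tray's floor rather than dropping them, and leave the smaller contactor where it is.

Things in the scene. Friction and masses are not known exactly. Their poses are not given: they have to be found in the camera images.
- cover_mid (a point): Arc cover of the larger contactor: black plastic cap, open below, 80 mm (its x) by 54 mm (y) by 50 mm high, walls and top 4 mm, under 0.2 kg. The point is its centre, half-way up; z is up. It stands loose on the base, over the coil, with 4 mm or more to spare. Grip it across its 54 mm width; lift it straight up 45 mm to clear the coil.
- coil_mid (a point): Coil, hidden under the cover: block 50 mm (its x) by 38 mm (y) by 68 mm high, white plastic with copper winding round its lower half, two 4 mm tabs on top, under 0.35 kg. The point is its centre, half-way up; z is up. It stands loose in the base's well; grip it across its 38 mm width, 4 to 34 mm above this point (the part outside the well); lift it straight up 35 mm to clear the well.
- base: Base of the larger contactor, fixed to the bench: grey block 100 mm (its x) by 84 mm (y) on a 130 by 100 mm steel plate, three brass terminals at each x end. Origin: centre of its underside, at bench height; z is up. Its flat top is 50 mm up; the well in its middle is 56 by 44 mm, 30 mm deep (coil has 3 mm play). Coil and cover sit centred and square in it.
- tray: Parts tray: open, grey plastic, 190 mm (its x) by 270 mm (y) outside, walls 5 mm thick and 28 mm high above the bench, floor 5 mm thick, fixed to the bench. Origin: centre of its underside, at bench height; z is up. It starts empty and has room for cover and coil side by side along its y.
- small_mid (a point): The smaller contactor, a bystander: one complete piece, grey with a black top, 78 mm (its x) by 60 mm (y) by 60 mm high, two brass terminals at each end, no steel plate, loose on the bench on the other side of the tray. The point is its centre, 30 mm above the bench.

How it is judged:
By the outcome, as a careful person would: the job done as asked, in the order asked, and still so for the second after the job is handed in, with the robot touching nothing.
It also fails if it takes over 53 s, if anything falls off the work surface, if the arm or the gripper's body presses on something with over 40 N, if the wrist force passes 120 N, or if a joint passes its speed limit or range.

## Robot

A 6-joint arm with a two-finger parallel gripper is mounted at the origin on the work surface. World frame = base frame: x ahead of the robot, y to its left, z up, the work surface at z = 0. Lengths are in m, angles in rad, forces in N, time in s.
With the tool pointing down it reaches from about 0.35 to 0.775 m from the base axis. Payload 7.3 kg.
Tool frame: the origin (TCP) lies midway between the tips of the shut fingers; the grasp point (between the pads) lies grasp_offset behind it (grasp_offset is the distance from the TCP to the grasp point, in m); z points along the fingers, y is the line along which they close (so a half turn about z gives the same grasp; the last joint's range is limited). The gripper opens to 92 mm and grips with 3 to 60 N. Pads are 19 mm wide; open, the fingers measure 130 mm over their backs; the gripper's body (75 mm by 190 mm) begins 47 mm behind the grasp point.
Start: joints at [1.12, 0.342, 1.524, -0, 1.275, -0.146], TCP at [0.158, 0.501, 0.227] pointing down, gripper open.
Joint ranges: [-2.53, 2.53], [-0.77, 2.02], [0.04, 2.7], [-1, 4.14], [0.28, 2.66], [-3.11, 3.11]. Speed limits (rad/s): [2.57, 2.57, 3.14, 3.14, 3.14, 3.14].

## Interface

Orientations are given as [roll, pitch, yaw] about the fixed x, y, z axes, in that order (R = Rz(yaw) Ry(pitch) Rx(roll)).
In Python, from cell import * gives the robot as it stands.
- The arm moves only by the tool step_arm, never from a script. Its argument "plan" is a list of rows, each a list of 5 numbers: the closure, from -1 (fully open) to 1 (shut), then the shift along the tool's x, y, z in m, then the turn about the tool's z in rad. In form: [[hand, x, y, z, twist], ...]. A call has 1 to 20 rows; each row is the pose to reach, as a shift and turn from the pose commanded when the call began, along the tool's axes at that moment; what a row does not reach only later rows make up. A row lasts 1/8 s, in which the tool goes at most 62.5 mm and 10.7 degrees, less where a joint would pass 70% of its speed; a pose out of reach is approached as far as the arm can. A call with a gripper value outside its range is refused whole. The fingers move at their own pace and stop on an object; "grip_force" is the grip in N (left out, the last holds). Time passes only in rows, so rows that repeat a pose let the fingers close. It gives the time, the measured TCP pose, the force, the opening and the grip force at its end, in the units of the state.
- observe(): the state, without advancing time (a new reading comes with each control period).
- read_camera(name): name is "side" or "top" or "wrist"; returns a dict with "img" (384x512x3 uint8, red, green, blue), "range_z" (384x512 float32, m along the optical axis (not along the pixel's ray), 0 where there is no reading), "fx", "fy", "cx", "cy" (pixels), "k1" (the pictures are not rectified: a ray, as slopes to the right and down, at radius r is drawn at 1 + k1 r^2 times it, then the intrinsics apply), "R" (3x3) and "t" (3): a world point X has camera coordinates R X + t; the wrist camera has in their place "T_tool_cam" (4x4, takes a point from camera to tool coordinates, whose origin is the TCP and whose axes are the flange's). Camera axes: x right, y down, z forward; pixel columns grow to the right and rows downward; lengths in m; the calibration is good to about 2 mm. A picture is of the moment at which its call begins: read the wrist's pose just before it.
- hand_in(): hands the job in; it is judged then, once.
The state is a dict: "time": time; "qpos": joint angles; "qvel": joint speeds; "joint_efforts": joint torques, N m; "tool_pos": TCP position; "tool_rot": TCP orientation; "contact_force": force on the tool from outside, world axes, zero at the start; "torque": the same for the moment, N m; "opening": finger opening in m; "grip_force": force on a finger pad.
Only numpy, scipy, OpenCV 4.12 (cv2) and the standard library are available. Lean on these libraries where they do the work, as an engineer would, in place of code of your own. Each camera call takes 0.05 s, during which the arm holds its last target. There are 200 camera calls.

## Working session

There is one attempt and no reset: what is moved stays moved. The work goes in short steps, Python scripts to look and compute and a tool call to move; the robot and the scene stay as the last step left them, time stands still between calls to the robot, and variables do not carry over. Pictures are saved under pics/ and viewed, at most 10 in all, crops included, and the job is handed in when it is done.

Besides the shell and the picture viewer there is one more tool, called after "Request:" as a command line: name --pt "numbers of a row" for each row, then --argument value for the rest. step_arm: Moves the arm, as the interface text tells. Its arguments: {"type":"object","properties":{"plan":{"type":"array","items":{"type":"array","items":{"type":"number"}}},"grip_force":{"type":"number"}},"required":["plan"]}

```bash
mkdir -p pics; cat > h.py <<'E'
from cell import *
import numpy as np, cv2
from scipy.spatial.transform import Rotation as Ro
def look(name,tag):
    s=observe(); c=read_camera(name); cv2.imwrite(f'pics/{tag}.png',c['img'][:,:,::-1]); np.savez(f'pics/{tag}.npz',**c,tp=s['tool_pos'],tr=s['tool_rot']); return c,s
def world(tag,pts,z=None):
    """pixels -> world using range image, or the plane of height z"""
    c=np.load(f'pics/{tag}.npz'); out=[]
    K=np.array([[c['fx'],0,c['cx']],[0,c['fy'],c['cy']],[0,0,1]],float)
    D=np.array([float(c['k1']),0,0,0])
    n=cv2.undistortPoints(np.array(pts,float).reshape(-1,1,2),K,D).reshape(-1,2)
    if 'R' in c: Rcw=c['R'].T; o=-Rcw@c['t']
    else:
        Rt=Ro.from_euler('xyz',c['tr']).as_matrix(); T=c['T_tool_cam']; Rcw=Rt@T[:3,:3]; o=Rt@T[:3,3]+c['tp']
    for (u,v),(a,b) in zip(pts,n):
        d=Rcw@np.array([a,b,1]); k=float(c['range_z'][int(round(v)),int(round(u))]) if z is None else (z-o[2])/d[2]
        out.append(o+k*d)
    return np.array(out)
E
python3 - <<'E'
from h import *
np.set_printoptions(precision=4,suppress=True)
c,s=look('top','top1'); print(s, {k:v for k,v in c.items() if k not in('img','range_z')})
c,s=look('side','side1')
E
```

```text
{'time': 0.0, 'qpos': array([ 1.12  ,  0.3427,  1.5251, -0.    ,  1.2754, -0.146 ]), 'qvel': array([ 0.001 , -0.0013,  0.0015,  0.002 ,  0.0019,  0.0006]), 'joint_efforts': array([ -0.0009, -43.1234, -24.4218,   0.0718,   0.0559,  -0.0001]), 'tool_pos': array([0.1574, 0.5004, 0.226 ]), 'tool_rot': array([-3.14  , -0.0002,  2.8368]), 'contact_force': array([-0.2051,  0.3401,  0.2769]), 'torque': array([-0.0124,  0.0363,  0.0376]), 'grip_force': 0.0, 'opening': 0.0918476447509841} {'fx': 390.4176113403973, 'fy': 390.4176113403973, 'cx': 254.946695997087, 'cy': 191.31144670577538, 'k1': -0.04052334175201632, 'R': array([[ 0.0276, -0.9996, -0.0051],
       [-0.9981, -0.0273, -0.0552],
       [ 0.055 ,  0.0066, -0.9985]]), 't': array([-0.0274,  0.4993,  0.9595])}
```

View pics/top1.png

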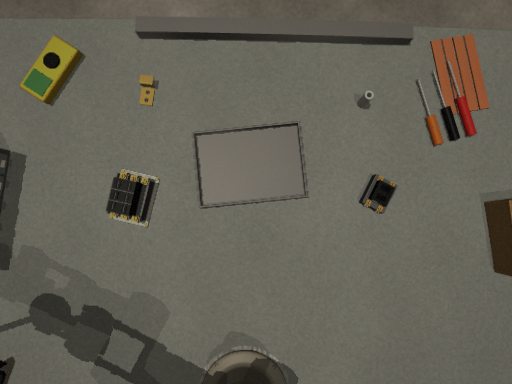

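View pics/side1.png

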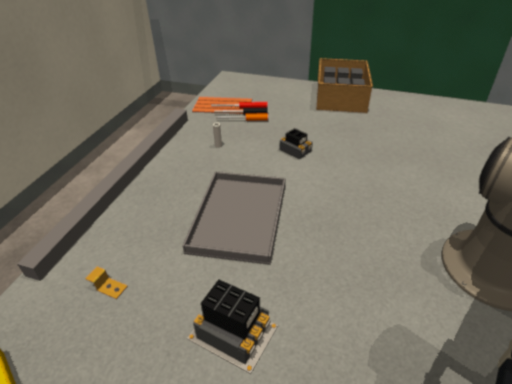

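The top view shows the larger contactor at about (132,198), the tray with corners near (194,132), (300,123), (307,198) and (201,207), and the small contactor at (379,194). The side view agrees: the cover stands on the base with the plate under it. I'll enlarge the larger contactor and get rough positions.

```bash
python3 - <<'E'
from h import *
np.set_printoptions(precision=4,suppress=True)
im=cv2.imread('pics/top1.png'); cv2.imwrite('pics/crop1.png',cv2.resize(im[150:240,90:180],None,fx=6.5,fy=6.5,interpolation=cv2.INTER_CUBIC))
T=world('top1',[(194,132),(300,123),(307,198),(201,207)],z=.028)
print(T,T.mean(0),[np.linalg.norm(T[i]-T[i-1]) for i in range(4)])
print(world('top1',[(132,198),(250,165),(379,194)]))
E
```

```text
[[ 0.6425  0.1416  0.028 ]
 [ 0.672  -0.1209  0.028 ]
 [ 0.4862 -0.1419  0.028 ]
 [ 0.4569  0.1175  0.028 ]] [ 0.5644 -0.0009  0.028 ] [np.float64(0.18706811456496542), np.float64(0.2641826761033631), np.float64(0.1869932583606416), np.float64(0.26107257229148817)]
[[ 0.4721  0.2651  0.1023]
 [ 0.5669  0.0008  0.0022]
 [ 0.4989 -0.3088  0.0613]]
```

View pics/crop1.png

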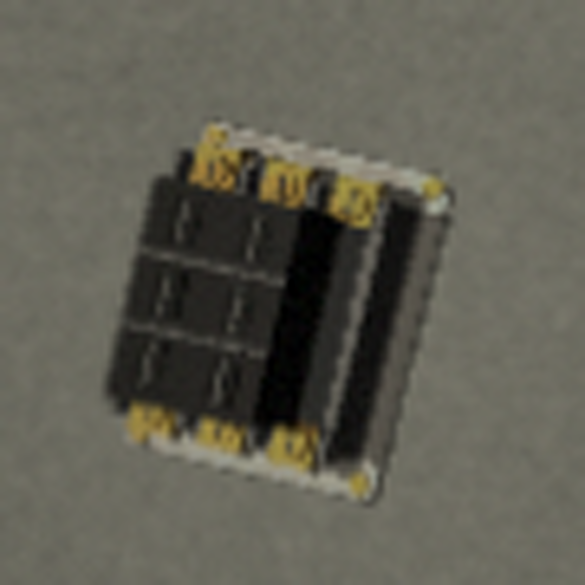

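The enlarged crop shows the cover's top face with corners near crop pixels (150,178), (302,212), (258,424) and (107,400). Brass terminals are at its upper and lower ends, so the cover's x axis runs roughly up the picture.

```bash
python3 - <<'E'
from h import *
np.set_printoptions(precision=4,suppress=True)
p=[(90+(x+.5)/6.5-.5,150+(y+.5)/6.5-.5) for x,y in [(150,178),(302,212),(258,424),(107,400)]]
W=world('top1',p,z=.1); print(W,W.mean(0),[np.linalg.norm(W[i]-W[i-1]) for i in range(4)])
ax=(W[0]+W[1]-W[2]-W[3])/2; print('yaw x',np.arctan2(ax[1],ax[0]))
print(observe()['tool_pos'])
d=np.load('pics/top1.npz')
c=read_camera('wrist'); print(c['T_tool_cam'])
import cell; print([n for n in dir(cell) if not n.startswith('_')]); print(getattr(cell,'grasp_offset',None))
E
```

```text
[[0.5192 0.3128 0.1   ]
 [0.5086 0.2581 0.1   ]
 [0.4338 0.2704 0.1   ]
 [0.4406 0.3244 0.1   ]] [0.4755 0.2914 0.1   ] [np.float64(0.0794319067366467), np.float64(0.05569604340539313), np.float64(0.07584127168733534), np.float64(0.05440659810422072)]
yaw x -0.15421964046067613
[0.1574 0.5005 0.2261]
[[-0.0011 -0.9589 -0.2838  0.077 ]
 [ 1.     -0.001  -0.0005 -0.0001]
 [ 0.0002 -0.2838  0.9589 -0.1581]
 [ 0.      0.      0.      1.    ]]
['IKError', 'grasp_offset', 'hand_in', 'observe', 'read_camera']
0.0188
```

Rough estimates: cover at (0.476, 0.291) with yaw of about -0.15, and tray centre at (0.564, 0) with yaw 0.12. I'll move above the cover and look from close by.

Request:
step_arm --pt "-1 -0.06 -0.017 0.005 -0.03" --pt "-1 -0.12 -0.034 0.01 -0.06" --pt "-1 -0.18 -0.051 0.015 -0.09" --pt "-1 -0.24 -0.068 0.02 -0.12" --pt "-1 -0.3 -0.085 0.025 -0.15" --pt "-1 -0.366 -0.104 0.027 -0.15" --pt "-1 -0.366 -0.104 0.027 -0.15" --pt "-1 -0.366 -0.104 0.027 -0.15" --grip_force 20

```text
time: 1.15
tool_pos: [0.4751, 0.2916, 0.1993]
tool_rot: [-3.141, -0.001, 2.986]
contact_force: [0.3, -0.3, -0.8]
opening: 0.0918
grip_force: 0.0
```

```bash
python3 - <<'E'
from h import *
np.set_printoptions(precision=4,suppress=True)
c,s=look('wrist','w1'); print(s['tool_pos'],s['tool_rot'],s['time'])
E
```

```text
[0.4751 0.2916 0.1993] [-3.1413 -0.0013  2.9856] 1.15
```

View pics/w1.png

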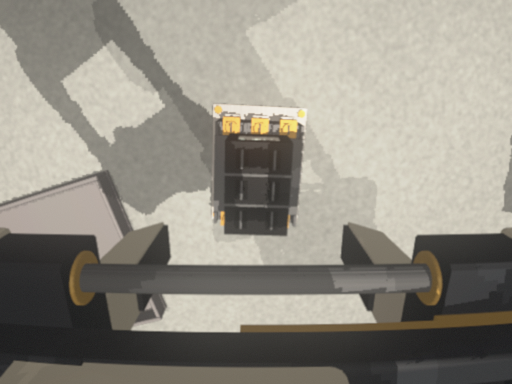

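The wrist view shows the black cover in the picture's middle, about cols 224–293 and rows 140–236. The robot-side terminals lie along row 125, and the fingers come in at the lower left and right. I'll fit the top face and the base's top with the range image, and measure the tray from the top view the same way.

```bash
cat >> h.py <<'E'
def cloud(tag):
    vv,uu=np.mgrid[0:384,0:512]; p=np.stack([uu.ravel(),vv.ravel()],1)
    W=world(tag,p); c=np.load(f'pics/{tag}.npz'); ok=c['range_z'].ravel()>0
    return p,W,ok
def rect(W):
    r=cv2.minAreaRect((W[:,:2]*1000).astype(np.float32)); return r
E
python3 - <<'E'
from h import *
np.set_printoptions(precision=4,suppress=True)
p,W,ok=cloud('w1')
m=ok&(abs(W[:,2]-.1)<.006)&(abs(W[:,0]-.475)<.08)&(abs(W[:,1]-.291)<.06)
print(m.sum(),np.median(W[m],0),rect(W[m]), p[m].min(0),p[m].max(0))
for lo,hi in[(.04,.056),(.003,.010)]:
  b=ok&(W[:,2]>lo)&(W[:,2]<hi)&(abs(W[:,0]-.475)<.09)&(abs(W[:,1]-.291)<.08); print(b.sum(),rect(W[b]))
near=world('w1',[(224,235),(288,236)],z=.1);print(near)
p,W,ok=cloud('top1')
t=ok&(W[:,2]>.012)&(W[:,2]<.045)&(abs(W[:,0]-.565)<.14)&(abs(W[:,1])<.17); print(t.sum(),rect(W[t]))
f=ok&(abs(W[:,0]-.565)<.06)&(abs(W[:,1])<.09);print('floor',np.median(W[f,2]))
f=ok&(abs(W[:,0]-.4)<.04)&(abs(W[:,1])<.09);print('bench',np.median(W[f,2]))
s=ok&(W[:,2]>.04)&(abs(W[:,0]-.5)<.1)&(abs(W[:,1]+.31)<.1); print('small',rect(W[s]))
E
```

```text
6212 [0.4741 0.293  0.1004] ((477.166015625, 292.53057861328125), (54.219139099121094, 80.88212585449219), 79.07477569580078) [224 140] [293 236]
3151 ((477.9398193359375, 292.761962890625), (84.4273910522461, 110.5576171875), 78.08699798583984)
1315 ((477.537109375, 292.7867431640625), (100.1434097290039, 130.04345703125), 78.13484191894531)
[[0.5122 0.2584 0.1   ]
 [0.5217 0.3125 0.1   ]]
965 ((566.68017578125, 3.4498748779296875), (190.75936889648438, 270.4820251464844), 7.557950973510742)
floor 0.004492726376267964
bench -0.0005359933406055006
small ((501.8436584472656, -318.1517028808594), (43.14649200439453, 73.90546417236328), 63.99032211303711)
```

Measurements match the given sizes: cover at (0.477, 0.2926), yaw about -0.205, top at 0.100; tray at (0.567, 0.003), yaw 0.132, floor 0.0045. Descend and grip.

Request:
step_arm --pt "-1 -0.002 0.001 0.03 0.045" --pt "-1 -0.002 0.001 0.07 0.045" --pt "-1 -0.002 0.001 0.1 0.045" --pt "-1 -0.002 0.001 0.12 0.045" --pt "-1 -0.002 0.001 0.132 0.045" --pt "-1 -0.002 0.001 0.132 0.045" --pt "1 -0.002 0.001 0.132 0.045" --pt "1 -0.002 0.001 0.132 0.045" --pt "1 -0.002 0.001 0.132 0.045" --pt "1 -0.002 0.001 0.132 0.045" --pt "1 -0.002 0.001 0.132 0.045" --pt "1 -0.002 0.001 0.132 0.045" --grip_force 20

```text
time: 2.7
tool_pos: [0.4777, 0.2925, 0.0679]
tool_rot: [3.141, 0.0, 2.942]
contact_force: [-0.6, -1.0, 1.9]
opening: 0.0539
grip_force: 20.0
```

Request:
step_arm --pt "1 0 0 -0.01 0" --pt "1 0 0 -0.025 0" --pt "1 0 0 -0.045 0" --pt "1 0 0 -0.07 0" --pt "1 0 0 -0.09 0" --pt "1 0 0 -0.09 0"

```text
time: 3.45
tool_pos: [0.4786, 0.2929, 0.16]
tool_rot: [3.139, 0.004, 2.942]
contact_force: [-0.1, 0.1, -1.7]
opening: 0.0542
grip_force: 20.0
```

```bash
cat >> h.py <<'E'
def go(tx,ty,yaw):
    s=observe(); c,n=np.cos(s['tool_rot'][2]),np.sin(s['tool_rot'][2]); d=np.array([tx,ty])-s['tool_pos'][:2]
    tw=-((yaw-s['tool_rot'][2]+np.pi)%(2*np.pi)-np.pi)
    print('pos',s['tool_pos'].round(4),s['tool_rot'].round(3),'open',s['opening'],'shift',(d@[c,n]).round(4),(d@[n,-c]).round(4),'twist',round(tw,3))
E
python3 -c "
from h import *
go(.5588,.0629,3.273)"
```

```text
pos [0.4786 0.2929 0.16  ] [3.139 0.004 2.942] open 0.05416709627240509 shift -0.1243 -0.2096 twist -0.331
```

Request:
step_arm --pt "1 -0.015 -0.025 0 -0.04" --pt "1 -0.037 -0.063 0 -0.1" --pt "1 -0.062 -0.105 0 -0.17" --pt "1 -0.087 -0.147 0 -0.23" --pt "1 -0.11 -0.185 0 -0.3" --pt "1 -0.124 -0.21 0 -0.331" --pt "1 -0.124 -0.21 0 -0.331" --pt "1 -0.124 -0.21 0 -0.331"

```text
time: 4.45
tool_pos: [0.5568, 0.0626, 0.1572]
tool_rot: [3.141, -0.001, -3.011]
contact_force: [0.3, 0.7, -1.5]
opening: 0.0539
grip_force: 20.0
```

```bash
python3 - <<'E'
from h import *
go(.5588,.0629,3.273); look('wrist','w2'); look('side','side2')
a=cv2.imread('pics/w2.png'); b=cv2.imread('pics/side2.png')[130:384,140:340]
b=cv2.resize(b,(302,384)); cv2.imwrite('pics/both2.png',cv2.resize(np.hstack([a,b]),(798,376)))
E
```

```text
pos [0.5568 0.0626 0.1572] [ 3.141e+00 -1.000e-03 -3.011e+00] open 0.05389467282579091 shift -0.002 0.0001 twist -0.001
```

View pics/both2.png

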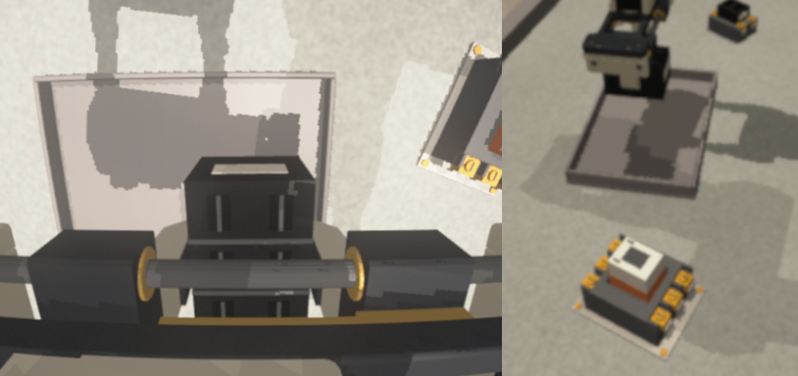

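The cover is held square over the tray's contactor-side half (about (250,230) in the left picture). In the right picture the coil stands upright and undisturbed in the base at (635,258). Lower it.

Request:
step_arm --pt "1 -0.001 0 0.025 0" --pt "1 -0.001 0 0.06 0" --pt "1 -0.001 0 0.09 0" --pt "1 -0.001 0 0.112 0" --pt "1 -0.001 0 0.124 0" --pt "1 -0.001 0 0.128 0" --pt "1 -0.001 0 0.13 0" --pt "1 -0.001 0 0.13 0"

```text
time: 5.55
tool_pos: [0.5589, 0.0622, 0.0284]
tool_rot: [-3.141, 0.001, -3.01]
contact_force: [-0.0, 1.3, -2.4]
opening: 0.0535
grip_force: 20.0
```

Request:
step_arm --pt "1 0 0 0.002 0" --pt "1 0 0 0.003 0" --pt "1 0 0 0.004 0" --pt "1 0 0 0.0045 0" --pt "1 0 0 0.0045 0"

```text
time: 6.18
tool_pos: [0.5584, 0.0622, 0.0231]
tool_rot: [3.141, -0.0, -3.01]
contact_force: [-1.0, -0.7, -1.8]
opening: 0.054
grip_force: 20.0
```

Request:
step_arm --pt "1 0 0 0.001 0" --pt "1 0 0 0.001 0" --pt "1 0 0 0.0015 0" --pt "1 0 0 0.0015 0"

```text
time: 6.68
tool_pos: [0.5586, 0.0622, 0.0229]
tool_rot: [-3.142, 0.001, -3.01]
contact_force: [-4.0, 0.3, 9.5]
opening: 0.0536
grip_force: 20.0
```

The cover is on the floor (contact force up to 9.5 N). Release with a partial opening and rise.

Request:
step_arm --pt "-0.6 0 0 0.0005 0" --pt "-0.6 0 0 0.0005 0" --pt "-0.6 0 0 0.0005 0" --pt "-0.6 0 0 0.0005 0" --pt "-0.6 0 0 -0.02 0" --pt "-0.6 0 0 -0.06 0" --pt "-0.6 0 0 -0.11 0" --pt "-0.6 0 0 -0.16 0" --pt "-0.6 0 0 -0.18 0" --pt "-0.6 0 0 -0.18 0"

```text
time: 7.92
tool_pos: [0.5592, 0.0622, 0.2033]
tool_rot: [-3.141, 0.004, -3.01]
contact_force: [0.7, -0.0, -1.5]
opening: 0.0736
grip_force: 0.0
```

```bash
python3 - <<'E'
from h import *
go(.477,.2927,2.937)
c,s=look('wrist','w3')
p,W,ok=cloud('w3')
m=ok&(abs(W[:,2]-.055)<.006)&(abs(W[:,0]-.56)<.08)&(abs(W[:,1]-.062)<.06)
print(np.median(W[m],0),rect(W[m]))
E
```

```text
pos [0.5592 0.0622 0.2033] [-3.141  0.004 -3.01 ] open 0.07363337908304823 shift 0.0513 0.2393 twist 0.336
[0.55504231 0.06204369 0.05538842] ((557.441650390625, 62.08782958984375), (79.94243621826172, 54.16236877441406), 7.763909339904785)
```

The cover stands upright: its top measures 80 × 54 mm at z = 0.055. Now back above the coil.

Request:
step_arm --pt "-1 0.006 0.03 0 0.05" --pt "-1 0.017 0.08 0 0.12" --pt "-1 0.029 0.135 0 0.19" --pt "-1 0.041 0.19 0 0.27" --pt "-1 0.049 0.228 0 0.32" --pt "-1 0.051 0.239 0 0.336" --pt "-1 0.051 0.239 0 0.336" --pt "-1 0.051 0.239 0 0.336"

```text
time: 8.98
tool_pos: [0.477, 0.2912, 0.2011]
tool_rot: [-3.141, -0.001, 2.936]
contact_force: [0.0, -0.2, 1.2]
opening: 0.092
grip_force: 0.0
```

```bash
python3 - <<'E'
from h import *
c,s=look('wrist','w4'); print(s['tool_pos'],s['tool_rot'])
p,W,ok=cloud('w4')
m=ok&(abs(W[:,2]-.088)<.009)&(abs(W[:,0]-.475)<.06)&(abs(W[:,1]-.291)<.05)
print(np.median(W[m],0),rect(W[m]),p[m].min(0),p[m].max(0))
r=rect(W[m]); go(r[0][0]/1000,r[0][1]/1000,2.937)
E
```

```text
[0.47701416 0.29116488 0.20113287] [-3.14067101e+00 -6.03986047e-04  2.93598617e+00]
[0.47595925 0.29216274 0.088292  ] ((477.8648681640625, 292.08343505859375), (37.79421615600586, 50.46983337402344), 77.20100402832031) [235 154] [279 211]
pos [0.4771 0.2911 0.2014] [-3.141 -0.     2.935] open 0.09177467728519996 shift -0.0005 0.0011 twist -0.002
```

View pics/w4.png

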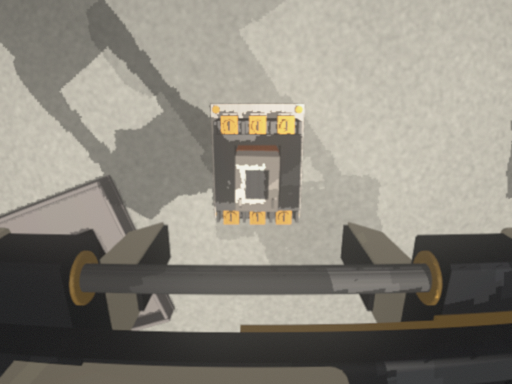

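The coil's white top spans cols 235–279 and rows 154–211, measures 38 × 50 mm at z = 0.088, and is centred within 1 mm of the tool. Descend so that the grasp point is at about z = 0.077, and grip.

Request:
step_arm --pt "-1 0 0.001 0.03 0" --pt "-1 0 0.001 0.075 0" --pt "-1 0 0.001 0.11 0" --pt "-1 0 0.001 0.13 0" --pt "-1 0 0.001 0.141 0" --pt "-1 0 0.001 0.141 0" --pt "-1 0 0.001 0.141 0" --pt "1 0 0.001 0.141 0" --pt "1 0 0.001 0.141 0" --pt "1 0 0.001 0.141 0" --pt "1 0 0.001 0.141 0" --pt "1 0 0.001 0.141 0" --pt "1 0 0.001 0.141 0" --pt "1 0 0.001 0.141 0" --grip_force 25

```text
time: 10.78
tool_pos: [0.4768, 0.2933, 0.0607]
tool_rot: [-3.141, -0.0, 2.937]
contact_force: [-0.5, -1.2, -0.4]
opening: 0.0378
grip_force: 24.8
```

Request:
step_arm --pt "1 0 0 -0.005 0" --pt "1 0 0 -0.012 0" --pt "1 0 0 -0.022 0" --pt "1 0 0 -0.035 0" --pt "1 0 0 -0.05 0" --pt "1 0 0 -0.07 0" --pt "1 0 0 -0.09 0" --pt "1 0 0 -0.1 0" --pt "1 0 0 -0.1 0"

```text
time: 11.9
tool_pos: [0.4771, 0.2936, 0.1616]
tool_rot: [3.14, 0.001, 2.937]
contact_force: [0.1, 0.1, -3.0]
opening: 0.0377
grip_force: 24.8
```

```bash
python3 -c "
from h import *
go(.5743,-.054,3.273); s=observe(); print(s['contact_force'],s['torque'],s['grip_force'])"
```

```text
pos [0.4771 0.2936 0.1616] [3.140e+00 1.000e-03 2.937e+00] open 0.03770730612778513 shift -0.1658 -0.3206 twist -0.336
[ 0.107296    0.14886935 -3.03903126] [-0.0099218   0.01577613 -0.02151487] 24.81643170118332
```

Load of 3 N, no slip. Carry it over the tray.

Request:
step_arm --pt "1 -0.01 -0.018 0 -0.02" --pt "1 -0.028 -0.055 0 -0.06" --pt "1 -0.052 -0.1 0 -0.1" --pt "1 -0.076 -0.147 0 -0.15" --pt "1 -0.1 -0.194 0 -0.2" --pt "1 -0.124 -0.24 0 -0.25" --pt "1 -0.145 -0.28 0 -0.29" --pt "1 -0.16 -0.309 0 -0.325" --pt "1 -0.166 -0.321 0 -0.336" --pt "1 -0.166 -0.321 0 -0.336" --pt "1 -0.166 -0.321 0 -0.336"

```text
time: 13.28
tool_pos: [0.5736, -0.0533, 0.1604]
tool_rot: [3.141, -0.001, -3.01]
contact_force: [0.2, 0.1, -2.8]
opening: 0.038
grip_force: 24.8
```

```bash
python3 - <<'E'
from h import *
go(.5743,-.054,3.273); look('side','side3')
b=cv2.imread('pics/side3.png')[80:384,140:340]; cv2.imwrite('pics/s3.png',cv2.resize(b,(395,600)))
E
```

```text
pos [ 0.5736 -0.0533  0.1604] [ 3.141e+00 -1.000e-03 -3.010e+00] open 0.037983499012517845 shift -0.0006 -0.0007 twist 0.0
```

View pics/s3.png

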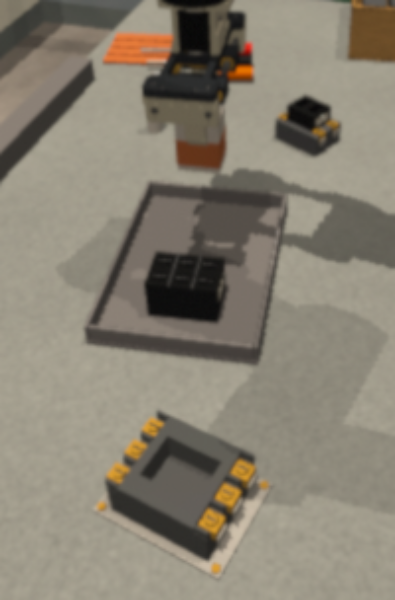

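The cover stands upright in the tray at (187,287), the base well is empty, and the coil (copper end at (202,153)) hangs upright over the far half. Lower it.

Request:
step_arm --pt "1 0 0 0.02 0" --pt "1 0 0 0.045 0" --pt "1 0 0 0.07 0" --pt "1 0 0 0.09 0" --pt "1 0 0 0.103 0" --pt "1 0 0 0.109 0" --pt "1 0 0 0.111 0" --pt "1 0 0 0.111 0"

```text
time: 14.32
tool_pos: [0.5744, -0.0547, 0.0502]
tool_rot: [-3.141, 0.001, -3.01]
contact_force: [0.3, -0.4, -3.1]
opening: 0.0378
grip_force: 24.8
```

Request:
step_arm --pt "1 0 0 0.001 0" --pt "1 0 0 0.002 0" --pt "1 0 0 0.0025 0" --pt "1 0 0 0.0025 0"

```text
time: 14.82
tool_pos: [0.5741, -0.0547, 0.0472]
tool_rot: [3.142, 0.0, -3.01]
contact_force: [-1.3, 0.1, -3.8]
opening: 0.0379
grip_force: 24.8
```

Request:
step_arm --pt "1 0 0 0.0005 0" --pt "1 0 0 0.001 0" --pt "1 0 0 0.0015 0" --pt "1 0 0 0.0015 0"

```text
time: 15.32
tool_pos: [0.574, -0.0546, 0.0457]
tool_rot: [3.142, -0.0, -3.01]
contact_force: [0.5, -1.0, -1.8]
opening: 0.0377
grip_force: 24.8
```

Request:
step_arm --pt "1 0 0 0.0005 0" --pt "1 0 0 0.001 0" --pt "1 0 0 0.001 0"

```text
time: 15.7
tool_pos: [0.5742, -0.0547, 0.0456]
tool_rot: [-3.141, 0.001, -3.01]
contact_force: [-3.7, -0.4, 5.9]
opening: 0.038
grip_force: 24.8
```

The coil is on the floor (5.9 N upward). Release with a partial opening, rise and check.

Request:
step_arm --pt "-0.4 0 0 0 0" --pt "-0.4 0 0 0 0" --pt "-0.4 0 0 0 0" --pt "-0.4 0 0 0 0" --pt "-0.4 0 0 0 0" --pt "-0.4 0 0 -0.02 0" --pt "-0.4 0 0 -0.06 0" --pt "-0.4 0 0 -0.11 0" --pt "-0.4 0 0 -0.15 0" --pt "-0.4 0 0 -0.15 0" --pt "-0.4 0 0 -0.15 0"

```text
time: 17.08
tool_pos: [0.5735, -0.0545, 0.1939]
tool_rot: [3.141, -0.001, -3.01]
contact_force: [-0.2, -0.2, -0.2]
opening: 0.0645
grip_force: 0.0
```

```bash
python3 - <<'E'
from h import *
look('wrist','w5'); look('side','side4')
p,W,ok=cloud('w5')
m=ok&(abs(W[:,2]-.073)<.008)&(abs(W[:,0]-.574)<.06)&(abs(W[:,1]+.0547)<.05)
print(np.median(W[m],0),rect(W[m]))
b=cv2.imread('pics/side4.png')[80:384,140:340]; cv2.imwrite('pics/s4.png',cv2.resize(b,(395,600)))
E
```

```text
[ 0.57334641 -0.05533408  0.07327831] ((575.404541015625, -55.07293701171875), (50.19677734375, 38.087135314941406), 6.458982467651367)
```

View pics/s4.png

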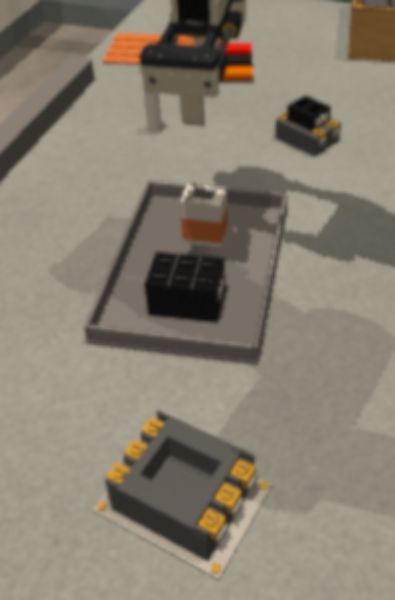

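The coil stands upright at (205,213) beside the cover at (187,287), its top at z = 0.073. The small contactor hasn't moved and the gripper is clear.

```bash
python3 -c "
from cell import *
print(hand_in())"
```

```text
the job is handed in; nothing more can be done
None
```

The job is handed in at about 17 s: the arc cover and then the coil were set down upright, side by side, on the tray floor, and the smaller contactor was left where it was.

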